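Wind the pill timer past its top mark and set it back to 15 minutes

TASK

Set the twist timer on the wooden riser to 15 minutes: first turn its dial clockwise past the last mark (30 minutes) to wind the bell, then turn it back down to the 15-minute mark, the long middle one, and let go. The timer is loose, so press down on it firmly enough, but with less than 25 N, that its case does not turn or slide away while you twist; leave it standing where it was, facing as it did, and leave the other things alone.

Things in the scene. Friction and masses are not known exactly. Their poses are not given: they have to be found in the camera images.
- timer: Loose round twist timer, about 0.2 kg, on the riser: white case 90 mm across, its top 28.5 mm above its underside, on a 60 mm rubber foot. Origin: centre of the underside; z up; -x points to the 15-minute mark. Twisted with only its own weight on the riser, the case turns along with the dial; a push of 12 to 20 N kept up while twisting always holds it still. A load above 30 N cracks it.
- dial (a joint): Dial angle (rad) in the case: 0 at the 0-minute mark, growing clockwise seen from above by 0.05 a minute: 0.75 at 15 minutes, 1.5 at the top mark (30), hard stop at 1.75. Starts at 0.2 to 0.5; stiff (0.09 N m), stays where left. The pointer's direction in the timer's frame is (pi + 0.75 - value) anticlockwise from +x. Contact is hard: each mm pushed down adds 5 to 20 N, so measure the push.
- grip (a point): Centre of the dial's upright grey grip bar, half-way up, on the dial's axis, 49.5 mm above the timer's underside; x axis along the bar to the pointer end. Bar 46 mm long, 14 thick, 26 tall (top 13 mm above this point), on a flat dial disc 62 mm across whose top is 13 mm below this point. A dark line on the bar runs to the pointer, a small nose at the bar's foot reaching the disc's edge.
- case_front (a point): Point on the side of the case under the 15-minute mark, 45 mm from the axis, 15 mm above the underside; shows whether the case has turned or shifted. Seven dark marks lie on the rim of the case's top, one per 5 minutes, 14.3 degrees apart, clockwise from above: 0, 15 and 30 long and thick, the others short and thin; 0 and 30 lie 43 degrees either side of 15.
- riser_top (a point): Centre of the top of the fixed wooden riser shelf, 160 mm (x) by 300 mm (y); its top is 45 to 60 mm above the table. The timer stands 85 mm to one side of the centre, the tumbler 85 mm to the other, the nail clipper in between.
- tumbler_mid (a point): Centre of a sage ceramic tumbler, 68 mm across, 75 mm tall, on the riser. Bystander.
- clipper_mid (a point): Centre of a steel nail clipper, 58 by 12 by 12 mm, lying on the riser. Bystander.
- pills_mid (a point): Centre of a blue plastic pill bottle, 50 mm across, 85 mm tall, on the table. Bystander.
- acrylic_mid (a point): Centre of a clear acrylic open box, 100 by 80 by 50 mm, on the table. Bystander.
- tweezers_mid (a point): Centre of steel tweezers, 95 mm long, lying on the table. Bystander.
- thermometer_mid (a point): Centre of a white stick thermometer, 120 mm long, lying on the table. Bystander.
- creamjar_mid (a point): Centre of a white cream jar, 60 mm across, 60 mm tall, on the table. Bystander.
Not all that is in view belongs to the job. What is shaped like the timer but orange or purple is not meant.

How it is judged:
On the way, in this order (a step that is already met when the one before it is completed fails the run):
1. the dial is turned past the 30-minute top mark (beyond 1.55 rad) (value of joint dial above 1.55 rad), for 0.1 s.
2. the dial is turned back to 15 minutes (0.75 rad within 0.08) (value of joint dial between 0.67 and 0.83 rad), for 0.3 s.
At the end, for the whole second after the job is handed in: The dial is at rest at 15 minutes (0.75 rad, within 0.08 rad or 1.6 minutes); the timer is released, upright (within 0.05 rad) and at rest on the riser, its axis and the front of its case each within 20 mm of where they were at the start (all of step 2 and velocity of joint dial between -0.05 and 0.05 rad/s and distance of each of case_front, timer from where it was at the start of the episode below 0.02 m and angle between timer's own z axis and vertical below 0.05 rad and linear speed of timer below 0.02 m/s); the robot touches nothing.
It fails at once if the timer is pressed on the riser with more than 30 N (contact force between timer and riser above 30 N).
It fails at once if another thing is shifted by more than 25 mm (distance of any of tumbler_mid, clipper_mid, pills_mid, acrylic_mid, tweezers_mid, thermometer_mid, creamjar_mid from where it was at the start of the episode above 0.025 m).
It also fails if it takes over 64 s, if anything falls off the work surface, if the arm or the gripper's body presses on something with over 40 N, if the wrist force passes 120 N, or if a joint passes its speed limit or range.

ROBOT

A 6-joint arm with a two-finger parallel gripper is mounted at the origin on the work surface. World frame = base frame: x ahead of the robot, y to its left, z up, the work surface at z = 0. Lengths are in m, angles in rad, forces in N, time in s.
With the tool pointing down it reaches from about 0.275 to 0.825 m from the base axis. Payload 4.9 kg.
Tool frame: the origin (TCP) lies on the front face of the gripper's body, between the roots of the fingers; the fingertips stand 73 mm ahead of it and the grasp point (between the pads) lies 54 mm ahead of it; z points along the fingers, x is the direction in which the jaws open and shut, and the axes are right-handed (so a half turn about z gives the same grasp; the last joint's range is limited). The gripper opens to 85 mm and grips with 20 to 120 N. Pads are 22 mm wide; open, the fingers measure 114 mm over their backs; the gripper's body (76 mm by 85 mm) begins 54 mm behind the grasp point. The pads swing forward as they close: fully open they stand 13 mm farther back than shut.
Start: joints at [1.11, 0.326, -0.193, 1.052, 0, 1.437], TCP at [0.177, 0.521, 0.304] pointing down, gripper open.
Joint ranges: [-2.65, 2.65], [-0.97, 1.79], [-1.3, 1.35], [-1.93, 2.1], [-1.47, 1.37], [-3.14, 3.14]. Speed limits (rad/s): [2.57, 2.57, 3.14, 3.14, 3.14, 3.14].

INTERFACE

Orientations are given as a unit quaternion [x, y, z, w].
In Python, from plant import bot gives the robot as it stands. The module is installed in compiled form; this text tells all that it offers.
- The arm moves only by the tool drive_tool, never from a script. Its argument "steps" is a list of rows, each an object with "claw": the finger opening in mm, from 0 to 85.4; "delta_pos": the shift along the tool's x, y, z in mm, a list of three; "angular": the turn, a rotation vector about the tool's x, y, z in degrees, a list of three. In form: [{"claw": claw, "delta_pos": [tx, ty, tz], "angular": [rx, ry, rz]}, ...]. A call has 1 to 5 rows; each row shifts and turns the commanded pose from where the row before left it, along the tool's axes as they then stand; what a row does not reach is not made up. A row lasts 1/10 s, in which the tool goes at most 50 mm and 8.59 degrees, less where a joint would pass 70% of its speed; a pose out of reach is approached as far as the arm can. A call with a gripper value outside its range is refused whole. The fingers move at their own pace and stop on an object; "grip_force" is the grip in N (left out, the last holds). Time passes only in rows, so rows that do not move let the fingers close. It gives the time, the measured TCP pose, the force and the opening at its end, in the units of the state.
- bot.sense(): the state, without advancing time (a new reading comes with each control period).
- bot.grab_frame(name): name is "side" or "top" or "wrist"; returns the picture (420x560x3 uint8, red, green, blue); there is no depth.
- bot.camera_params(name): a dict with "K" (3x3 intrinsics, pixels), "k1" (the pictures are not rectified: a ray, as slopes to the right and down, at radius r is drawn at 1 + k1 r^2 times it, then the intrinsics apply), "cam_to_world" (4x4, takes a point from camera to world coordinates). Camera axes: x right, y up, looking along -z (the intrinsics and any distortion apply to the point x, -y, -z); pixel columns grow to the right and rows downward; lengths in m; the calibration is good to about 2 mm. A picture is of the moment at which its call begins: read the wrist's pose just before it. camera_params takes no time and is no camera call; for the wrist camera it gives the pose at the moment of the call.
- bot.job_done(): hands the job in, once; it reports no verdict.
Trained networks look in the newest picture that a camera, given by its name, has taken for a name from the list of things; names that differ only in an ending like _2 or _b are one class to them, and where a whole thing is asked for, a point or a joint stands for the part that bears it (a point fixed in the world has none). Each returns a list of dicts, best first, with "score" (0 to 1); they miss things now and then, are a little off and sometimes report something else, mostly with a low value. They report only what shows in the picture. A call takes as long as a camera call. They do not tell look-alikes from the thing itself.
- bot.search_frame(label, camera): "xy" ([column, row] in pixels, amid what is visible of it).
- bot.tip_of(label, camera): "xy" ([column, row] in pixels: a listed point, or the origin of a listed thing).
The state is a dict: "clock": time; "qpos": joint angles; "dq": joint speeds; "joint_efforts": joint torques, N m; "tcp_pos": TCP position; "tool_rot": TCP orientation; "wrist_force": force on the tool from outside, world axes, zero at the start; "wrist_torque": the same for the moment, N m; "grip_width": finger opening in m.
Only numpy, scipy, OpenCV 4.12 (cv2) and the standard library are available. Lean on these libraries where they do the work, as an engineer would, in place of code of your own. Each camera call takes 0.05 s, during which the arm holds its last target.

## Working session

There is one attempt and no reset: what is moved stays moved. The work goes in short steps, Python scripts to look and compute and a tool call to move; the robot and the scene stay as the last step left them, time stands still between calls to the robot, and variables do not carry over. Pictures are saved under pics/ and viewed, and the job is handed in when it is done.

Besides the shell and the picture viewer there is one more tool, called after "Call:" by a JSON object that holds its "fn" and its "kwargs". drive_tool: Moves the arm, as the interface text tells. Its arguments: {"type":"object","properties":{"steps":{"type":"array","items":{"type":"object","properties":{"claw":{"type":"number"},"delta_pos":{"type":"array","items":{"type":"number"}},"angular":{"type":"array","items":{"type":"number"}}}}},"grip_force":{"type":"number"}},"required":["steps"]}

```bash
mkdir -p pics; cat > h.py <<'E'
import numpy as np, cv2
from plant import bot
def save(cam,name):
    im=bot.grab_frame(cam); cv2.imwrite('pics/'+name+'.png',im[:,:,::-1]); return im
def ray(p,xy):
    K=np.array(p['K']);k=p['k1'];T=np.array(p['cam_to_world'])
    d=np.array([(xy[0]-K[0,2])/K[0,0],(xy[1]-K[1,2])/K[1,1]])
    u=d.copy()
    for _ in range(30): u=d/(1+k*(u@u))
    v=T[:3,:3]@np.array([u[0],-u[1],-1]); return T[:3,3],v
def onz(p,xy,z):
    o,v=ray(p,xy); return o+v*(z-o[2])/v[2]
def proj(p,X):
    K=np.array(p['K']);T=np.array(p['cam_to_world'])
    c=T[:3,:3].T@(np.array(X)-T[:3,3]); u=np.array([c[0],-c[1]])/-c[2]
    u=u*(1+p['k1']*(u@u)); return K[:2,:2]@u+K[:2,2]
def tri(obs):
    A=np.zeros((3,3));b=np.zeros(3)
    for p,xy in obs:
        o,v=ray(p,xy);v=v/np.linalg.norm(v);M=np.eye(3)-np.outer(v,v);A+=M;b+=M@o
    return np.linalg.solve(A,b)
E
python3 - <<'E'
from h import *
s=bot.sense();print({k:np.round(v,4) for k,v in s.items()})
for c in ['top','side','wrist']:
    save(c,c+'0')
    p=bot.camera_params(c);print(c,np.round(p['K'],1).tolist(),p['k1'],np.round(p['cam_to_world'],3).tolist())
    for l in ['timer','grip','case_front','riser_top','tumbler_mid']:
        r=bot.tip_of(l,c)
        print(c,l,[(np.round(q['xy'],1).tolist(),round(q['score'],2)) for q in r])
print(bot.sense()['clock'])
E
```

```text
{'clock': np.float64(0.0), 'qpos': array([ 1.1098,  0.3269, -0.1936,  1.052 ,  0.    ,  1.4366]), 'dq': array([-0.0011, -0.0013,  0.0005,  0.0009, -0.0004, -0.0005]), 'joint_efforts': array([-2.80000e-03, -4.43407e+01,  2.62439e+01,  1.56000e-02,
       -5.00000e-04, -0.00000e+00]), 'tcp_pos': array([0.1763, 0.5205, 0.3031]), 'tool_rot': array([ 8.127e-01,  5.827e-01, -8.000e-04,  4.000e-04]), 'wrist_force': array([ 0.4386, -0.332 ,  0.6566]), 'wrist_torque': array([-0.0158,  0.003 , -0.015 ]), 'grip_width': np.float64(0.0853)}
top [[534.0, 0.0, 285.5], [0.0, 534.0, 203.7], [0.0, 0.0, 1.0]] -0.166580592748651 [[0.022, 0.986, -0.163, 0.278], [-1.0, 0.022, -0.003, -0.013], [0.001, 0.163, 0.987, 1.563], [0.0, 0.0, 0.0, 1.0]]
top timer [([324.6, 271.4], 0.86), ([368.8, 260.7], 0.83), ([347.6, 204.4], 0.79)]
top grip [([324.1, 275.2], 0.87), ([353.2, 204.5], 0.75), ([374.0, 258.8], 0.65)]
top case_front [([387.8, 270.4], 0.93), ([349.1, 221.5], 0.81)]
top riser_top [([315.1, 201.6], 0.83)]
top tumbler_mid [([286.9, 197.8], 0.58)]
side [[459.4, 0.0, 275.6], [0.0, 459.4, 209.8], [0.0, 0.0, 1.0]] -0.13674133551422027 [[0.854, 0.327, -0.404, 0.087], [-0.52, 0.537, -0.665, -0.679], [-0.0, 0.778, 0.628, 0.758], [0.0, 0.0, 0.0, 1.0]]
side timer [([289.0, 349.9], 0.71), ([332.0, 279.2], 0.56), ([240.0, 314.8], 0.56)]
side grip [([288.4, 332.9], 0.88), ([330.1, 265.7], 0.64), ([239.6, 298.1], 0.58)]
side case_front [([287.0, 364.6], 0.95), ([315.6, 283.0], 0.87), ([229.7, 322.0], 0.78)]
side riser_top [([315.7, 251.4], 0.96)]
side tumbler_mid [([289.5, 220.4], 0.86)]
wrist [[329.5, 0.0, 280.8], [0.0, 329.5, 204.9], [0.0, 0.0, 1.0]] -0.04921737862972589 [[0.322, -0.898, -0.3, 0.1], [0.947, 0.305, 0.102, 0.548], [-0.0, -0.317, 0.948, 0.374], [0.0, 0.0, 0.0, 1.0]]
wrist timer []
wrist grip []
wrist case_front []
wrist riser_top []
wrist tumbler_mid []
0.9
```

View pics/top0.png

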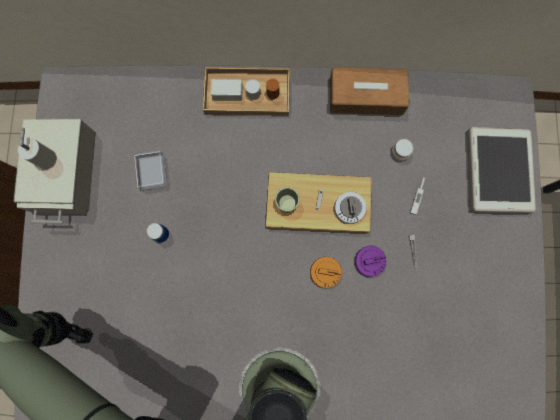

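View pics/side0.png

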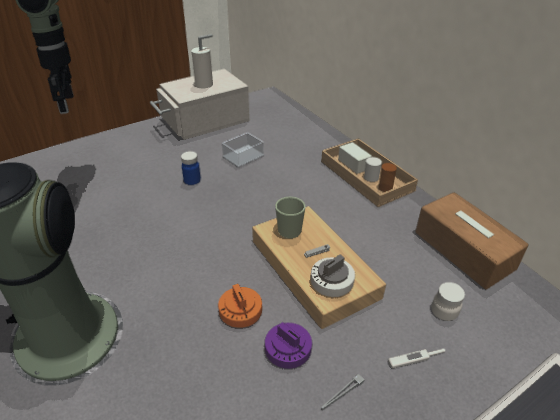

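```bash
python3 - <<'E'
from h import *
im=cv2.imread('pics/top0.png');cv2.imwrite('pics/topz.png',cv2.resize(im[170:300,270:410],None,fx=5.5,fy=4.6*5.5/4.6*.8 and 4.5,interpolation=2))
im=cv2.imread('pics/side0.png');cv2.imwrite('pics/sidez.png',cv2.resize(im[230:320,280:380],None,fx=6,fy=6,interpolation=2))
t=bot.camera_params('top');s=bot.camera_params('side')
for n,a,b in [('timer',(347.6,204.4),(332,279.2)),('grip',(353.2,204.5),(330.1,265.7)),('front',(349.1,221.5),(315.6,283)),('riser',(315.1,201.6),(315.7,251.4)),('tumbler',(286.9,197.8),(289.5,220.4))]:
    X=tri([(t,a),(s,b)]);print(n,X.round(4),(proj(t,X)-a).round(1),(proj(s,X)-b).round(1))
E
```

```text
timer [ 0.5269 -0.1863  0.0485] [-0.5  0.8] [ 1.3 -0.2]
grip [ 0.5151 -0.194   0.1028] [-1.1  1.9] [ 3.  -0.5]
front [ 0.4775 -0.19    0.0683] [ 0.1 -0.1] [-0.2  0. ]
riser [ 0.54   -0.0961  0.0463] [ 0.8 -1.4] [-2.   0.3]
tumbler [ 0.5355 -0.0106  0.0786] [-0.7  1.4] [ 1.9 -0.3]
```

View pics/topz.png

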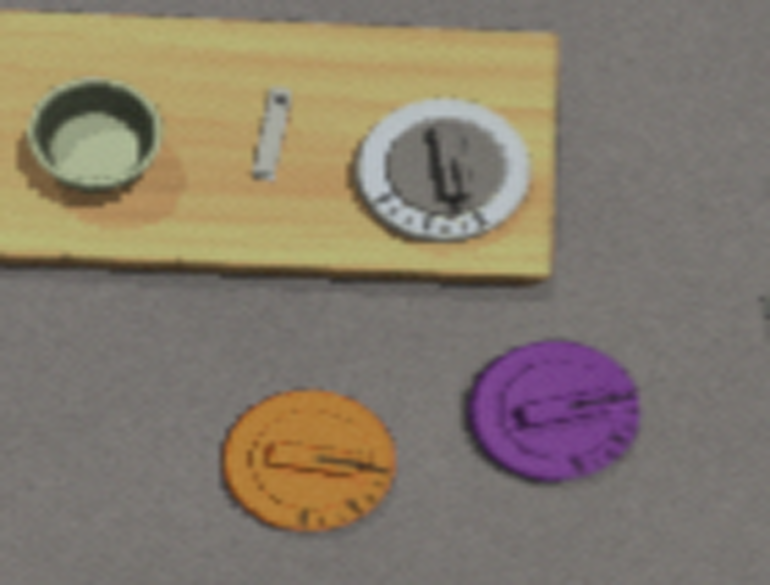

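View pics/sidez.png

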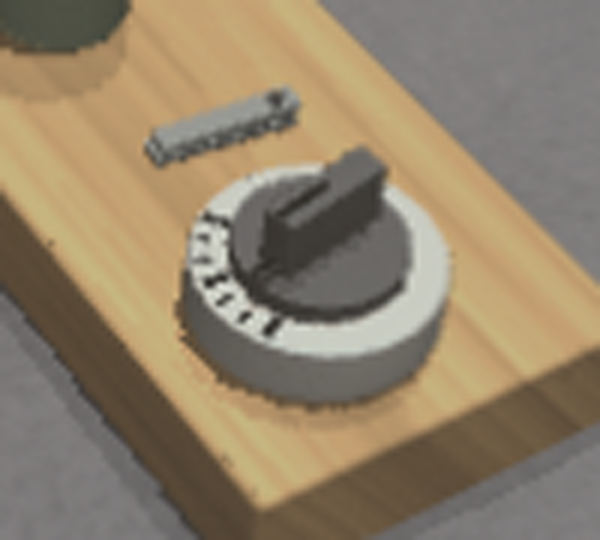

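Call:
{"fn": "drive_tool", "kwargs": {"steps": [{"claw":85,"delta_pos":[-28,28,1],"angular":[0,0,0]},{"claw":85,"delta_pos":[-28,28,1],"angular":[0,0,0]},{"claw":85,"delta_pos":[-28,28,1],"angular":[0,0,0]},{"claw":85,"delta_pos":[-28,28,1],"angular":[0,0,0]},{"claw":85,"delta_pos":[-28,28,1],"angular":[0,0,0]}], "grip_force": 30}}

```text
clock: 1.4
tcp_pos: [0.2646, 0.342, 0.299]
tool_rot: [0.813, 0.583, 0.0, 0.0]
wrist_force: [0.3, -0.6, 0.4]
grip_width: 0.0851
```

Call:
{"fn": "drive_tool", "kwargs": {"steps": [{"claw":85,"delta_pos":[-28,28,1],"angular":[0,0,0]},{"claw":85,"delta_pos":[-28,28,1],"angular":[0,0,0]},{"claw":85,"delta_pos":[-28,28,1],"angular":[0,0,0]},{"claw":85,"delta_pos":[-28,28,1],"angular":[0,0,0]},{"claw":85,"delta_pos":[-28,28,1],"angular":[0,0,0]}]}}

```text
clock: 1.9
tcp_pos: [0.3524, 0.1644, 0.2942]
tool_rot: [0.813, 0.583, 0.0, 0.0]
wrist_force: [0.8, 0.7, -0.1]
grip_width: 0.0847
```

Call:
{"fn": "drive_tool", "kwargs": {"steps": [{"claw":85,"delta_pos":[-28,28,1],"angular":[0,0,0]},{"claw":85,"delta_pos":[-28,28,1],"angular":[0,0,0]},{"claw":85,"delta_pos":[-28,28,1],"angular":[0,0,0]},{"claw":85,"delta_pos":[-28,28,1],"angular":[0,0,0]},{"claw":85,"delta_pos":[-28,28,1],"angular":[0,0,0]}]}}

```text
clock: 2.4
tcp_pos: [0.44, -0.0134, 0.2891]
tool_rot: [0.813, 0.583, 0.0, 0.0]
wrist_force: [0.8, 0.6, -0.7]
grip_width: 0.0852
```

Call:
{"fn": "drive_tool", "kwargs": {"steps": [{"claw":85,"delta_pos":[-28,28,1],"angular":[0,0,0]},{"claw":85,"delta_pos":[-28,28,1],"angular":[0,0,0]},{"claw":85,"delta_pos":[-28,28,1],"angular":[0,0,0]},{"claw":85,"delta_pos":[-28,27,1],"angular":[0,0,0]},{"claw":85,"delta_pos":[0,0,0],"angular":[0,0,0]}]}}

```text
clock: 2.9
tcp_pos: [0.5106, -0.1575, 0.2846]
tool_rot: [0.814, 0.581, 0.0, 0.001]
wrist_force: [-0.4, 0.6, -0.7]
grip_width: 0.0851
```

Call:
{"fn": "drive_tool", "kwargs": {"steps": [{"claw":85,"delta_pos":[0,0,0],"angular":[0,0,-8]},{"claw":85,"delta_pos":[0,0,0],"angular":[0,0,-8]},{"claw":85,"delta_pos":[0,0,0],"angular":[0,0,-8]},{"claw":85,"delta_pos":[0,0,0],"angular":[0,0,-8]},{"claw":85,"delta_pos":[0,0,0],"angular":[0,0,-6]}]}}

```text
clock: 3.4
tcp_pos: [0.5084, -0.1527, 0.2849]
tool_rot: [0.577, 0.817, 0.0, -0.0]
wrist_force: [0.5, 0.3, -0.3]
grip_width: 0.0854
```

```bash
python3 - <<'E'
from h import *
s=bot.sense();print({k:np.round(v,4) for k,v in s.items()})
c='wrist'
p=bot.camera_params(c)
save(c,'w1')
import pickle;pickle.dump(p,open('w1.pkl','wb'))
for l in ['timer','grip','case_front']:
        r=bot.tip_of(l,c)
        print(c,l,[(np.round(q['xy'],1).tolist(),round(q['score'],2)) for q in r])
E
```

```text
{'clock': np.float64(3.4), 'qpos': array([-4.311e-01,  3.048e-01, -2.735e-01,  9.929e-01,  2.000e-04,
       -7.728e-01]), 'dq': array([ 2.0000e-04, -8.0000e-04,  5.0000e-04,  7.0000e-04, -1.2000e-03,
       -1.0175e+00]), 'joint_efforts': array([-2.68000e-02, -4.25448e+01,  2.56628e+01,  3.00000e-03,
       -5.00000e-04,  7.33800e-01]), 'tcp_pos': array([ 0.5084, -0.1527,  0.2849]), 'tool_rot': array([ 5.766e-01,  8.171e-01,  1.000e-04, -2.000e-04]), 'wrist_force': array([ 0.464 ,  0.3357, -0.2559]), 'wrist_torque': array([-0.0039,  0.0331,  0.0062]), 'grip_width': np.float64(0.0854)}
wrist timer [([238.9, 180.6], 0.93), ([227.4, 9.8], 0.86), ([363.1, 17.3], 0.69)]
wrist grip [([231.3, 193.1], 0.8), ([380.9, 5.0], 0.66)]
wrist case_front [([264.1, 141.5], 0.76)]
```

View pics/w1.png

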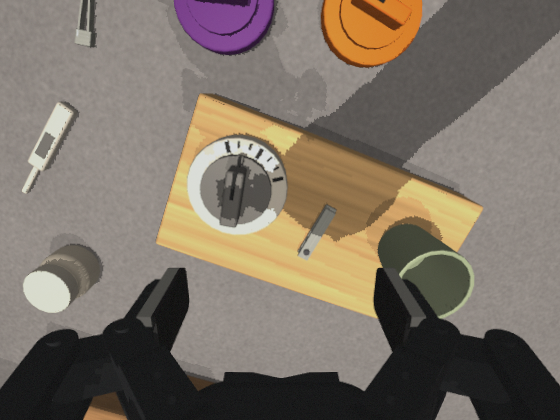

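```bash
python3 - <<'E'
from h import *
c='wrist'
s=bot.sense();p=bot.camera_params(c)
im=save(c,'w2')
r=bot.tip_of('grip',c);print(r[:2])
p=bot.camera_params(c)
print(s['tcp_pos'],s['tool_rot'],s['qpos'][5],onz(p,(238,187),0.08),onz(p,r[0]['xy'],0.103))
cv2.imwrite('pics/w2z.png',cv2.resize(cv2.imread('pics/w2.png')[120:250,170:310],None,fx=4.5,fy=4.5,interpolation=2))
E
```

```text
[{'xy': [232.7, 194.7], 'score': 0.75}, {'xy': [377.9, 2.4], 'score': 0.64}]
[ 0.50850115 -0.15296208  0.28495259] [ 5.79473303e-01  8.14991219e-01  2.82289861e-05 -5.97211997e-05] -0.7659170120412431 [ 0.51561696 -0.18960509  0.08      ] [ 0.51611299 -0.1909174   0.103     ]
```

View pics/w2z.png

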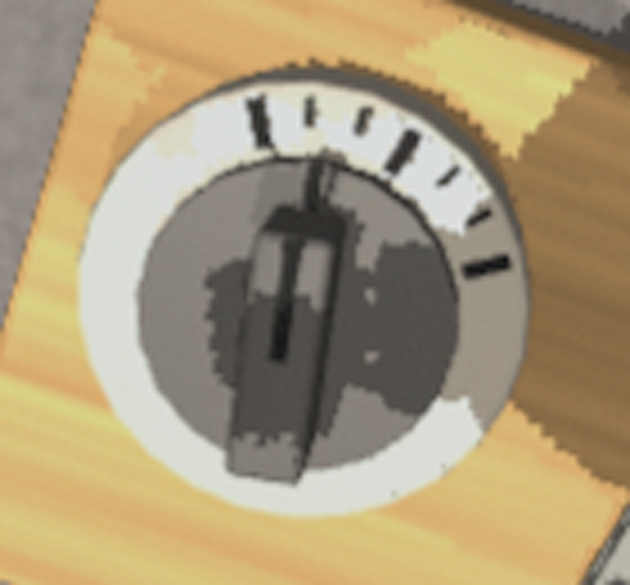

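```bash
python3 - <<'E'
from h import *
p=bot.camera_params('wrist')
f=lambda x,y:(170+x/4.5,120+y/4.5)
zr=0.0535; zt=zr+.0285
# case top ellipse edges: left(80,285) right(528,285)top(305,80) bottom(305,515)
C=np.mean([onz(p,f(*q),zt) for q in [(79,285),(528,290),(300,80),(305,516)]],0);print('C',C)
for q in [(79,285),(528,290),(300,80),(305,516)]: print(np.linalg.norm(onz(p,f(*q),zt)-C))
for n,q in [('0',(258,122)),('15',(405,150)),('30',(487,267))]:
    d=onz(p,f(*q),zt)-C;print(n,np.degrees(np.arctan2(d[1],d[0]))%360,np.linalg.norm(d))
a=onz(p,f(318,163),zr+.0365+.004)-C;print('ptr',np.degrees(np.arctan2(a[1],a[0]))%360,np.linalg.norm(a))
# bar top line
e1=onz(p,f(295,225),zr+.0625);e2=onz(p,f(262,475),zr+.0625)
d=e1-e2;print('bar',np.degrees(np.arctan2(d[1],d[0]))%360,np.linalg.norm(d),(e1+e2)/2)
T=bot.sense()['tool_rot']
from scipy.spatial.transform import Rotation as R
M=R.from_quat(T).as_matrix();print('toolx',np.degrees(np.arctan2(M[1,0],M[0,0])), M[:,2])
tcp=bot.sense()['tcp_pos']
print('delta tool', M.T@(np.array([C[0],C[1],tcp[2]])-tcp))
E
```

```text
C [ 0.51452719 -0.19033751  0.082     ]
0.04273446341862773
0.04295861229296948
0.041110852455577086
0.04523934731625202
0 210.74285391127742 0.03416832039883811
15 163.76335053329154 0.034651362334945465
30 118.87249749196442 0.03566067666607676
ptr 188.2920416703515 0.030923752559479115
bar 189.31272661900346 0.04489167348077475 [ 0.51494129 -0.19012564  0.116     ]
toolx 109.20513241581075 [-1.04547987e-05  9.07289227e-06 -1.00000000e+00]
delta tool [-3.70790612e-02 -6.63181711e-03 -3.99528408e-07]
```

Call:
{"fn": "drive_tool", "kwargs": {"steps": [{"claw":40,"delta_pos":[-20,-3,20],"angular":[0,0,0]},{"claw":40,"delta_pos":[-17,-3.5,20],"angular":[0,0,0]},{"claw":40,"delta_pos":[0,0,5],"angular":[0,0,5]},{"claw":40,"delta_pos":[0,0,0],"angular":[0,0,5]},{"claw":40,"delta_pos":[0,0,0],"angular":[0,0,0]}]}}

```text
clock: 4.2
tcp_pos: [0.5145, -0.1905, 0.2395]
tool_rot: [0.648, 0.762, -0.0, -0.0]
wrist_force: [0.0, -0.2, -0.1]
grip_width: 0.0396
```

Call:
{"fn": "drive_tool", "kwargs": {"steps": [{"claw":40,"delta_pos":[0,0,0],"angular":[0,0,0]},{"claw":40,"delta_pos":[0,0,0],"angular":[0,0,0]}]}}

```text
clock: 4.4
tcp_pos: [0.5149, -0.1904, 0.2402]
tool_rot: [0.647, 0.762, 0.0, 0.0]
wrist_force: [-0.5, 0.3, 0.4]
grip_width: 0.04
```

```bash
python3 - <<'E'
from h import *
c='wrist'
p=bot.camera_params(c);import pickle;pickle.dump((p,bot.sense()),open('w3.pkl','wb'))
im=save(c,'w3')
r=bot.tip_of('grip',c);print(r[:1]);r2=bot.tip_of('case_front',c);print(r2[:1])
s=bot.sense();print(s['tcp_pos'],s['tool_rot'],s['qpos'][5],s['wrist_force'])
cv2.imwrite('pics/w3z.png',cv2.resize(cv2.imread('pics/w3.png')[120:320,190:390],None,fx=3,fy=3,interpolation=2))
E
```

```text
[{'xy': [275.7, 222.2], 'score': 0.86}]
[{'xy': [302.7, 153.1], 'score': 0.69}]
[ 0.51484421 -0.1903767   0.24013224] [6.47369024e-01 7.62176686e-01 3.79724291e-05 2.11204935e-04] -0.6512045897128526 [ 0.59517453 -0.11128605 -0.1330411 ]
```

View pics/w3z.png

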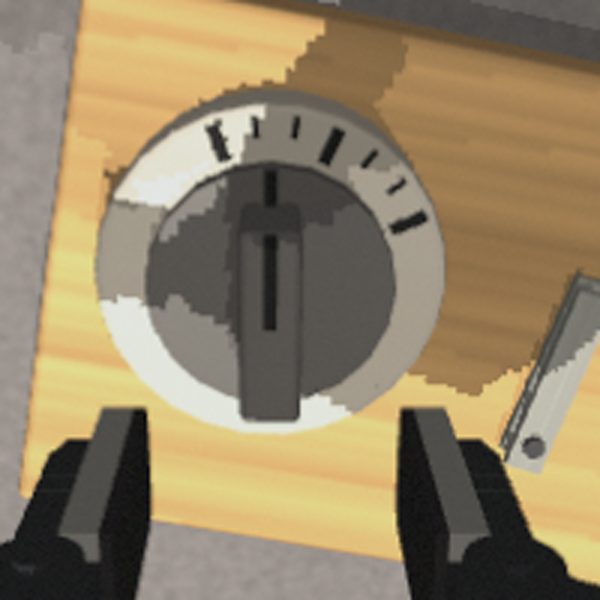

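```bash
python3 - <<'E'
from h import *
import pickle
from scipy.optimize import least_squares
p,s=pickle.load(open('w3.pkl','rb'))
f=lambda q:np.array([190+q[0]/3,120+q[1]/3])
M={0:(217,141),15:(332,147),30:(409,222)}
rim=[(97,262),(444,272),(268,434),(120,360),(425,355)]
bar=[(-23,7,(239,420)),(-23,-7,(300,420))]
def res(v,o=False):
    x,y,z,yaw,val,r=v; R=lambda a:np.array([np.cos(a),np.sin(a),0])
    C=np.array([x,y,z]);out=[]
    for m,q in M.items(): out+=list(proj(p,C+[0,0,.0285]+r*R(yaw+np.pi+.75-.05*m))-f(q))
    for q in rim: # radius
        d=onz(p,f(q),z+.0285)-C;out.append((np.hypot(d[0],d[1])-.045)*1200)
    a=yaw+np.pi+.75-val
    A=[f(q) for *_,q in bar]
    for sx,sy,q in bar:
        P=C+[0,0,.0625]+sx/1e3*R(a)+sy/1e3*np.array([-np.sin(a),np.cos(a),0]);out.append(0);out+=list(proj(p,P)-f(q))
    P=C+[0,0,.0365+.002]+.03*R(a);out+=list(proj(p,P)-f((270,175)))
    return np.array(out)
b=None
for sw in (0,1):
    if sw: bar=[(-23,-7,(239,420)),(-23,7,(300,420))]
    l=least_squares(res,[.515,-.19,.05,-.27,.33,.037],loss='soft_l1');print(l.x.round(4),l.cost,np.degrees(l.x[3]+np.pi+.75-l.x[4]),l.fun.round(1)); 
T=s['tool_rot'];print('toolx',np.degrees(2*np.arctan2(T[1],T[0])))
E
```

```text
[ 0.5207 -0.1898  0.0421 -0.2476  0.3425  0.0382] 2.052173963628831 189.15976829717556 [ 0.4  0.1 -0.1 -0.6 -0.2  0.1 -0.4 -0.2 -0.1  1.1  1.5  0.   0.2  0.6
  0.  -0.1  0.6  0.  -0. ]
[ 0.5209 -0.1897  0.0416 -0.2467  0.3413  0.0383] 40.43743808079733 189.28362877183997 [  0.4   0.2  -0.1  -0.6  -0.1   0.1  -0.3  -0.2  -0.    1.3   1.6   0.
  20.3   0.5   0.  -20.    0.5  -0.    0.1]
toolx 99.33715808797385
```

Call:
{"fn": "drive_tool", "kwargs": {"steps": [{"claw":40,"delta_pos":[0,4,0],"angular":[0,0,0]},{"claw":40,"delta_pos":[0,0,25],"angular":[0,0,0]},{"claw":40,"delta_pos":[0,0,25],"angular":[0,0,0]},{"claw":40,"delta_pos":[0,0,20],"angular":[0,0,0]},{"claw":40,"delta_pos":[0,0,4],"angular":[0,0,0]}], "grip_force": 40}}

```text
clock: 5.05
tcp_pos: [0.5176, -0.1891, 0.1637]
tool_rot: [0.648, 0.762, -0.0, -0.002]
wrist_force: [-0.2, 0.7, 0.2]
grip_width: 0.0398
```

Call:
{"fn": "drive_tool", "kwargs": {"steps": [{"claw":25,"delta_pos":[0,0,0],"angular":[0,0,0]},{"claw":20,"delta_pos":[0,0,0],"angular":[0,0,0]},{"claw":18,"delta_pos":[0,0,0],"angular":[0,0,0]}]}}

```text
clock: 5.35
tcp_pos: [0.5195, -0.1902, 0.1671]
tool_rot: [0.648, 0.762, 0.0, 0.001]
wrist_force: [-0.1, -0.8, 0.1]
grip_width: 0.0182
```

```bash
python3 - <<'E'
from h import *
c='wrist'
save(c,'w4');save('side','s4')
s=bot.sense();print(s['clock'],s['tcp_pos'],s['grip_width'],s['wrist_force'])
a=cv2.imread('pics/w4.png')[120:400,140:420];b=cv2.resize(cv2.imread('pics/s4.png')[200:320,270:390],(280,280),interpolation=2)
cv2.imwrite('pics/v4.png',np.hstack([a,b]))
E
```

```text
5.45 [ 0.51927084 -0.19010629  0.16689779] 0.018311647112440235 [0.0863682  0.37483408 0.38321865]
```

View pics/v4.png

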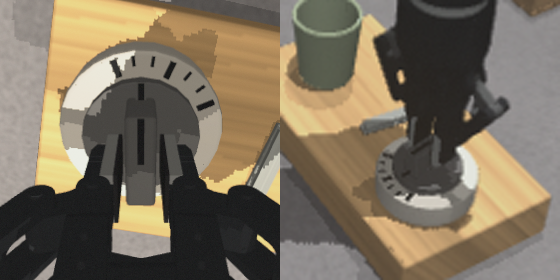

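Call:
{"fn": "drive_tool", "kwargs": {"steps": [{"claw":18,"delta_pos":[0,0,3],"angular":[0,0,0]},{"claw":18,"delta_pos":[0,0,2],"angular":[0,0,0]},{"claw":16,"delta_pos":[0,0,0],"angular":[0,0,0]},{"claw":16,"delta_pos":[0,0,0],"angular":[0,0,0]}]}}

```text
clock: 5.85
tcp_pos: [0.5186, -0.1898, 0.1608]
tool_rot: [0.648, 0.762, -0.0, -0.0]
wrist_force: [0.2, -0.2, 0.0]
grip_width: 0.016
```

Call:
{"fn": "drive_tool", "kwargs": {"steps": [{"claw":14,"delta_pos":[0,0,0],"angular":[0,0,0]},{"claw":12,"delta_pos":[0,0,0],"angular":[0,0,0]},{"claw":10,"delta_pos":[0,0,0],"angular":[0,0,0]},{"claw":8,"delta_pos":[0,0,0],"angular":[0,0,0]}]}}

```text
clock: 6.25
tcp_pos: [0.5188, -0.1901, 0.161]
tool_rot: [0.648, 0.762, -0.0, 0.0]
wrist_force: [0.1, -1.1, 1.4]
grip_width: 0.013
```

Call:
{"fn": "drive_tool", "kwargs": {"steps": [{"claw":8,"delta_pos":[0,0,0.5],"angular":[0,0,0]},{"claw":8,"delta_pos":[0,0,0],"angular":[0,0,0]}]}}

```text
clock: 6.45
tcp_pos: [0.5187, -0.19, 0.161]
tool_rot: [0.648, 0.762, -0.0, 0.0]
wrist_force: [-2.0, -0.5, 5.5]
grip_width: 0.0131
```

Call:
{"fn": "drive_tool", "kwargs": {"steps": [{"claw":8,"delta_pos":[0,0,0.5],"angular":[0,0,0]},{"claw":8,"delta_pos":[0,0,0],"angular":[0,0,0]}]}}

```text
clock: 6.65
tcp_pos: [0.5188, -0.19, 0.161]
tool_rot: [0.648, 0.762, -0.0, 0.0]
wrist_force: [-3.0, 0.1, 9.2]
grip_width: 0.0135
```

Call:
{"fn": "drive_tool", "kwargs": {"steps": [{"claw":8,"delta_pos":[0,0,0.6],"angular":[0,0,0]},{"claw":8,"delta_pos":[0,0,0],"angular":[0,0,0]},{"claw":8,"delta_pos":[0,0,0],"angular":[0,0,0]}]}}

```text
clock: 6.95
tcp_pos: [0.5187, -0.19, 0.1609]
tool_rot: [0.648, 0.762, -0.0, 0.001]
wrist_force: [-4.6, -0.2, 13.8]
grip_width: 0.013
```

Call:
{"fn": "drive_tool", "kwargs": {"steps": [{"claw":8,"delta_pos":[0,0,0.2],"angular":[0,0,0]},{"claw":8,"delta_pos":[0,0,0],"angular":[0,0,0]}]}}

```text
clock: 7.15
tcp_pos: [0.5187, -0.19, 0.1609]
tool_rot: [0.648, 0.762, -0.0, 0.001]
wrist_force: [-4.8, 0.6, 15.0]
grip_width: 0.0136
```

Call:
{"fn": "drive_tool", "kwargs": {"steps": [{"claw":8,"delta_pos":[0,0,0],"angular":[0,0,3]},{"claw":8,"delta_pos":[0,0,0],"angular":[0,0,4]},{"claw":8,"delta_pos":[0,0,0],"angular":[0,0,4]}]}}

```text
clock: 7.45
tcp_pos: [0.5188, -0.1901, 0.1609]
tool_rot: [0.719, 0.695, -0.0, 0.001]
wrist_force: [-4.6, -0.7, 14.3]
grip_width: 0.0132
```

Call:
{"fn": "drive_tool", "kwargs": {"steps": [{"claw":8,"delta_pos":[0,0,0],"angular":[0,0,4]},{"claw":8,"delta_pos":[0,0,0],"angular":[0,0,4]},{"claw":8,"delta_pos":[0,0,0],"angular":[0,0,4]}]}}

```text
clock: 7.75
tcp_pos: [0.5188, -0.1902, 0.1609]
tool_rot: [0.787, 0.616, -0.0, 0.001]
wrist_force: [-4.8, -0.2, 14.4]
grip_width: 0.0132
```

```bash
python3 - <<'E'
from h import *
save('wrist','w5');save('side','s5')
s=bot.sense();print(s['clock'],s['tcp_pos'],s['wrist_force'],s['wrist_torque'])
a=cv2.imread('pics/w5.png')[120:400,140:420];b=cv2.resize(cv2.imread('pics/s5.png')[240:310,290:360],(490,490),interpolation=2)
cv2.imwrite('pics/v5.png',np.hstack([cv2.resize(a,(300,490))*0+cv2.resize(a,(300,490)),b]))
E
```

```text
7.85 [ 0.51876602 -0.19020038  0.16089374] [-4.65651988  0.84075917 14.49351783] [ 0.01274562  1.01857683 -0.06906153]
```

View pics/v5.png

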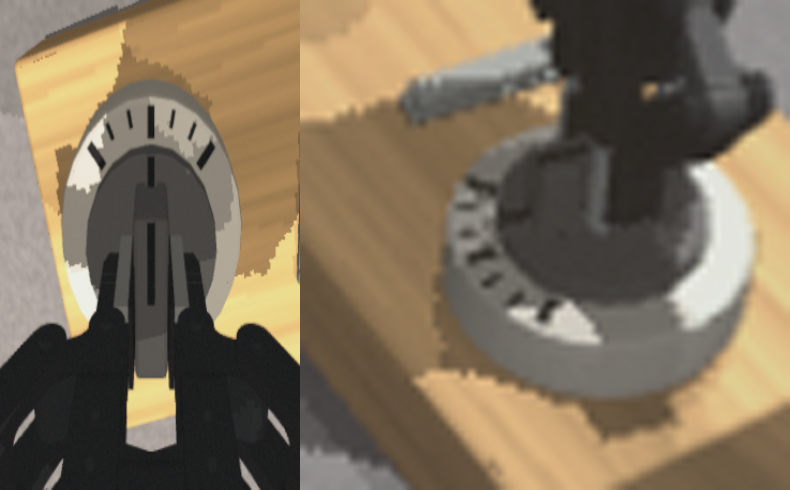

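Call:
{"fn": "drive_tool", "kwargs": {"steps": [{"claw":8,"delta_pos":[0,0,0],"angular":[0,0,4]},{"claw":8,"delta_pos":[0,0,0],"angular":[0,0,4]},{"claw":8,"delta_pos":[0,0,0],"angular":[0,0,4]},{"claw":8,"delta_pos":[0,0,0],"angular":[0,0,4]}]}}

```text
clock: 8.25
tcp_pos: [0.5187, -0.1903, 0.1609]
tool_rot: [0.866, 0.501, -0.0, 0.001]
wrist_force: [-4.6, -0.5, 14.8]
grip_width: 0.0131
```

Call:
{"fn": "drive_tool", "kwargs": {"steps": [{"claw":8,"delta_pos":[0,0,0],"angular":[0,0,4]},{"claw":8,"delta_pos":[0,0,0],"angular":[0,0,4]},{"claw":8,"delta_pos":[0,0,0],"angular":[0,0,4]},{"claw":8,"delta_pos":[0,0,0],"angular":[0,0,4]}]}}

```text
clock: 8.65
tcp_pos: [0.5187, -0.1904, 0.1609]
tool_rot: [0.927, 0.375, -0.0, 0.001]
wrist_force: [-4.6, -0.4, 14.8]
grip_width: 0.0133
```

Call:
{"fn": "drive_tool", "kwargs": {"steps": [{"claw":8,"delta_pos":[0,0,0],"angular":[0,0,4]},{"claw":8,"delta_pos":[0,0,0],"angular":[0,0,4]},{"claw":8,"delta_pos":[0,0,0],"angular":[0,0,4]},{"claw":8,"delta_pos":[0,0,0],"angular":[0,0,4]},{"claw":8,"delta_pos":[0,0,0],"angular":[0,0,4]}]}}

```text
clock: 9.15
tcp_pos: [0.5186, -0.1905, 0.1609]
tool_rot: [0.978, 0.209, -0.0, 0.001]
wrist_force: [-5.1, -0.7, 14.8]
grip_width: 0.0131
```

Call:
{"fn": "drive_tool", "kwargs": {"steps": [{"claw":8,"delta_pos":[0,0,0],"angular":[0,0,0]},{"claw":8,"delta_pos":[0,0,0],"angular":[0,0,0]}]}}

```text
clock: 9.35
tcp_pos: [0.5185, -0.1905, 0.1609]
tool_rot: [0.978, 0.21, -0.0, 0.001]
wrist_force: [-5.1, -0.8, 14.9]
grip_width: 0.0128
```

```bash
python3 - <<'E'
from h import *
save('wrist','w6');save('side','s6')
s=bot.sense();T=s['tool_rot'];print(s['clock'],s['tcp_pos'],s['wrist_force'],s['wrist_torque'],np.degrees(2*np.arctan2(T[1],T[0])))
a=cv2.imread('pics/w6.png')[120:400,140:420];b=cv2.resize(cv2.imread('pics/s6.png')[240:310,290:360],(390,390),interpolation=2)
cv2.imwrite('pics/v6.png',np.hstack([cv2.resize(a,(390,390)),b]))
E
```

```text
9.45 [ 0.5185501  -0.19045916  0.16088569] [-5.57616584 -0.3114055  14.38250658] [-0.17458964  1.20052474 -0.0994386 ] 24.238197933920056
```

View pics/v6.png

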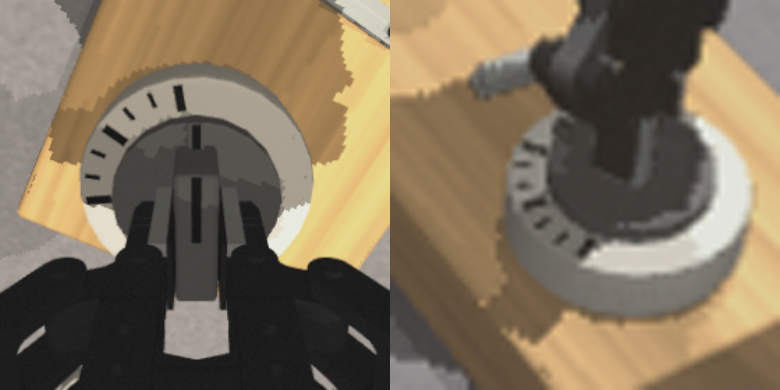

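Call:
{"fn": "drive_tool", "kwargs": {"steps": [{"claw":8,"delta_pos":[0,0,0],"angular":[0,0,-4]},{"claw":8,"delta_pos":[0,0,0],"angular":[0,0,-4]},{"claw":8,"delta_pos":[0,0,0],"angular":[0,0,-4]},{"claw":8,"delta_pos":[0,0,0],"angular":[0,0,-4]}]}}

```text
clock: 9.85
tcp_pos: [0.5186, -0.1904, 0.1609]
tool_rot: [0.938, 0.345, -0.0, 0.001]
wrist_force: [-4.5, -0.3, 15.4]
grip_width: 0.0135
```

Call:
{"fn": "drive_tool", "kwargs": {"steps": [{"claw":8,"delta_pos":[0,0,0],"angular":[0,0,-4]},{"claw":8,"delta_pos":[0,0,0],"angular":[0,0,-4]},{"claw":8,"delta_pos":[0,0,0],"angular":[0,0,-4]},{"claw":8,"delta_pos":[0,0,0],"angular":[0,0,-4]}]}}

```text
clock: 10.25
tcp_pos: [0.5187, -0.1903, 0.1609]
tool_rot: [0.881, 0.473, -0.0, 0.001]
wrist_force: [-4.6, -0.5, 15.1]
grip_width: 0.0131
```

Call:
{"fn": "drive_tool", "kwargs": {"steps": [{"claw":8,"delta_pos":[0,0,0],"angular":[0,0,-4]},{"claw":8,"delta_pos":[0,0,0],"angular":[0,0,-4]},{"claw":8,"delta_pos":[0,0,0],"angular":[0,0,-4]},{"claw":8,"delta_pos":[0,0,0],"angular":[0,0,-4]},{"claw":8,"delta_pos":[0,0,0],"angular":[0,0,-4]}]}}

```text
clock: 10.75
tcp_pos: [0.5188, -0.1902, 0.1609]
tool_rot: [0.786, 0.619, -0.0, 0.001]
wrist_force: [-4.5, 0.3, 14.8]
grip_width: 0.0128
```

Call:
{"fn": "drive_tool", "kwargs": {"steps": [{"claw":8,"delta_pos":[0,0,0],"angular":[0,0,0]},{"claw":8,"delta_pos":[0,0,0],"angular":[0,0,0]}]}}

```text
clock: 10.95
tcp_pos: [0.5188, -0.1902, 0.1609]
tool_rot: [0.786, 0.618, -0.0, 0.001]
wrist_force: [-5.4, 0.5, 14.6]
grip_width: 0.0132
```

```bash
python3 - <<'E'
from h import *
save('wrist','w7');save('side','s7')
s=bot.sense();T=s['tool_rot'];print(s['clock'],s['tcp_pos'],s['wrist_force'],s['wrist_torque'],np.degrees(2*np.arctan2(T[1],T[0])))
a=cv2.imread('pics/w7.png')[120:400,140:420];b=cv2.resize(cv2.imread('pics/s7.png')[240:310,290:360],(390,390),interpolation=2)
cv2.imwrite('pics/v7.png',np.hstack([cv2.resize(a,(390,390)),b]))
E
```

```text
11.05 [ 0.51875591 -0.19017875  0.16092219] [-5.2593847   0.26813473 13.90036091] [-0.03966165  1.06140158  0.09046931] 76.28086402544854
```

View pics/v7.png

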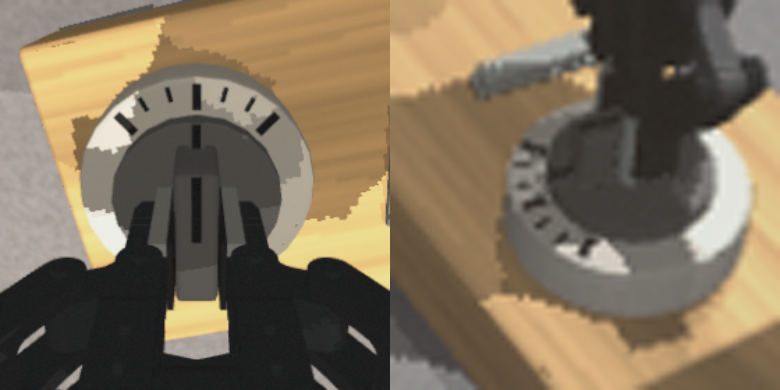

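Call:
{"fn": "drive_tool", "kwargs": {"steps": [{"claw":8,"delta_pos":[0,0,-0.7],"angular":[0,0,0]},{"claw":8,"delta_pos":[0,0,-0.6],"angular":[0,0,0]},{"claw":8,"delta_pos":[0,0,0],"angular":[0,0,0]}]}}

```text
clock: 11.35
tcp_pos: [0.5187, -0.1902, 0.161]
tool_rot: [0.787, 0.617, -0.0, 0.0]
wrist_force: [-2.5, -2.6, 7.3]
grip_width: 0.0131
```

Call:
{"fn": "drive_tool", "kwargs": {"steps": [{"claw":15,"delta_pos":[0,0,0],"angular":[0,0,0]},{"claw":18,"delta_pos":[0,0,0],"angular":[0,0,0]},{"claw":21,"delta_pos":[0,0,0],"angular":[0,0,0]},{"claw":24,"delta_pos":[0,0,0],"angular":[0,0,0]}]}}

```text
clock: 11.75
tcp_pos: [0.5186, -0.1895, 0.16]
tool_rot: [0.786, 0.618, 0.0, -0.0]
wrist_force: [-0.7, -0.9, 0.3]
grip_width: 0.024
```

```bash
python3 - <<'E'
from h import *
save('wrist','w8')
s=bot.sense();print(s['clock'],s['tcp_pos'],s['wrist_force'],s['grip_width'])
E
```

```text
11.8 [ 0.51860079 -0.18960059  0.16007035] [-0.36327774 -1.35433241  0.11795161] 0.024040266654067007
```

View pics/w8.png

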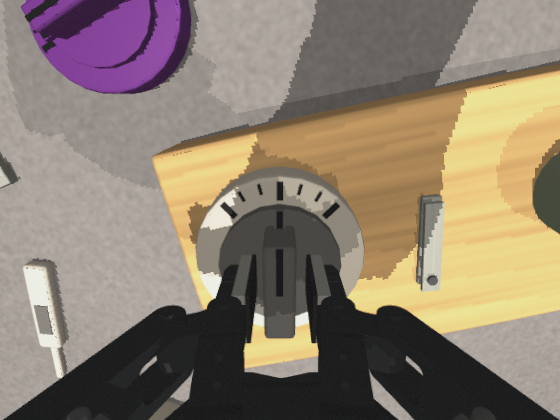

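Released, with the pointer on the 15-minute mark. Next I back off upward.

Call:
{"fn": "drive_tool", "kwargs": {"steps": [{"claw":26,"delta_pos":[0,0,-5],"angular":[0,0,0]},{"claw":30,"delta_pos":[0,0,-15],"angular":[0,0,0]},{"claw":40,"delta_pos":[0,0,-25],"angular":[0,0,0]},{"claw":40,"delta_pos":[0,0,-35],"angular":[0,0,0]},{"claw":40,"delta_pos":[0,0,0],"angular":[0,0,0]}]}}

```text
clock: 12.3
tcp_pos: [0.521, -0.1909, 0.2452]
tool_rot: [0.786, 0.618, 0.002, 0.004]
wrist_force: [0.7, -0.6, 0.9]
grip_width: 0.04
```

Call:
{"fn": "drive_tool", "kwargs": {"steps": [{"claw":40,"delta_pos":[0,0,0],"angular":[0,0,0]},{"claw":40,"delta_pos":[0,0,0],"angular":[0,0,0]}]}}

```text
clock: 12.5
tcp_pos: [0.5182, -0.1895, 0.2397]
tool_rot: [0.787, 0.618, -0.0, -0.001]
wrist_force: [-0.4, 0.4, 0.1]
grip_width: 0.0402
```

```bash
python3 - <<'E'
from h import *
p=bot.camera_params('wrist');save('wrist','w9')
s=bot.sense();print(s['clock'],s['tcp_pos'],s['wrist_force'],s['grip_width'])
# predicted outlines from start pose fit
im=cv2.imread('pics/w9.png')
C=np.array([.5207,-.1898,.0421]);yaw=-.2476
for m in (0,15,30):
    a=yaw+np.pi+.75-.05*m
    q=proj(p,C+[.0382*np.cos(a),.0382*np.sin(a),.0285]);print(m,q.round(1))
    cv2.circle(im,tuple(int(round(v)) for v in q),2,(0,0,255),-1)
cv2.imwrite('pics/w9z.png',cv2.resize(im[120:320,190:390],None,fx=3,fy=3,interpolation=2))
E
```

```text
12.55 [ 0.51803864 -0.18946912  0.23934241] [-0.20059943 -0.24769647  0.07131818] 0.040456881692343245
0 [245.6 174. ]
15 [280.8 160.6]
30 [315.8 174.5]
```

View pics/w9z.png

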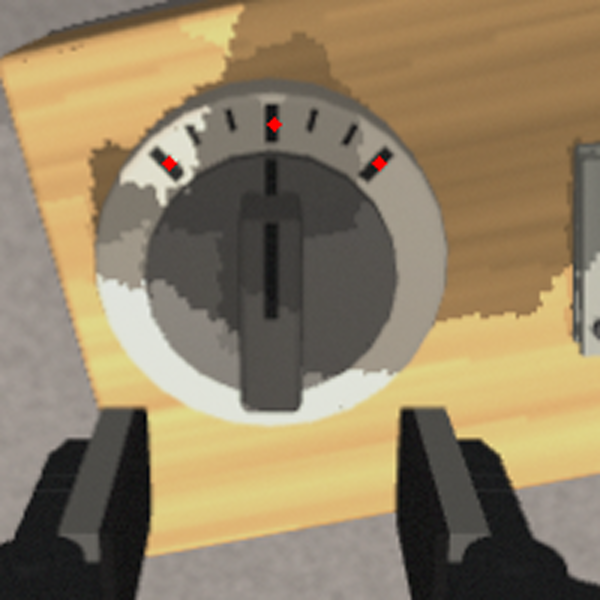

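The start-pose marks, projected into this picture as red dots, fall on the real marks, so the case has not moved. The pointer sits on the 15-minute mark and the gripper is clear.

```bash
python3 -c "
from plant import bot
print(bot.job_done())"
```

```text
the job is handed in; nothing more can be done
None
```

I set the timer to 15 minutes and handed the job in at about 12.6 s on the robot clock. `job_done()` reports no verdict, so the result rests on my own checks.

- **Method:** I gripped the dial bar and pressed down until the wrist read about 15 N. I turned the dial clockwise from about 0.34 rad to about 1.66 rad, past the 30-minute mark and short of the stop. I then turned it back to 15 minutes, eased the push, let go and rose clear.
- **Press force:** the wrist force stayed between about 14 and 15.5 N while twisting. There was also a steady sideways force of about 5 N along the bar, which went away on release.
- **Final check:** in the last wrist picture the pointer sits on the long 15-minute mark. The case marks projected from the start pose fall within a pixel or so of the real ones, so the case did not turn or slide measurably. The gripper was clear, with the wrist force near zero.
- **Other things:** I did not measure the bystanders again. The tool passed near only the clipper and tumbler; the clipper looks undisturbed in the last pictures.
- **Disagreement:** my height for the riser top varied between methods. The pose fit gave 42 mm, slightly below the stated 45–60 mm, while triangulation gave 46–48 mm. I set the push by measured force, so this did not affect it.

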